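Cap the master-ring canister and hold it up level off the granite

ROBOT

A 6-joint arm with a two-finger parallel gripper is mounted at the origin on the work surface. World frame = base frame: x ahead of the robot, y to its left, z up, the work surface at z = 0. Lengths are in m, angles in degrees, forces in N, time in s.
With the tool pointing down it reaches from about 0.4 to 0.825 m from the base axis. Payload 7 kg.
Tool frame: the origin (TCP) lies on the mounting face of the last link; the fingertips stand 178 mm ahead of it and the grasp point (between the pads) lies 159 mm ahead of it; z points along the fingers, y is the direction in which the jaws open and shut (so a half turn about z gives the same grasp; the last joint's range is limited). The gripper opens to 88 mm and grips with 3 to 60 N. Pads are 19 mm wide; open, the fingers measure 130 mm over their backs; the gripper's body (78 mm by 193 mm) begins 47 mm behind the grasp point.
Start: joints at [-53.738, 20.546, 0.682, 0, -70.136, -16.507], TCP at [0.228, -0.635, 0.405] pointing down, gripper open.
Joint ranges: [-176.03, 176.03], [-82.01, 121.73], [-58.28, 71.71], [-173.87, 95.51], [-174.79, -0.11], [-173.66, 173.66]. Speed limits (degrees/s): [136.94, 136.94, 172.46, 180, 180, 180].

INTERFACE

Orientations are given as [roll, pitch, yaw] about the fixed x, y, z axes, in that order (R = Rz(yaw) Ry(pitch) Rx(roll)).
In Python, from plant import r gives the robot as it stands. The module is installed in compiled form; this text tells all that it offers.
- The arm moves only by the tool carry_out, never from a script. Its argument "plan" is a list of rows, each a list of 3 entries, a list of its own where there are three numbers: the shift along the tool's x, y, z in m, then the turn, a rotation vector about the tool's x, y, z in degrees, then the closure in counts, from 0 (fully open) to 255 (shut). In form: [[[x, y, z], [ax, ay, az], hand], ...]. A call has 1 to 12 rows; each row shifts and turns the commanded pose from where the row before left it, along the tool's axes as they then stand; what a row does not reach is not made up. A row lasts 1/12 s, in which the tool goes at most 41.7 mm and 7.16 degrees, less where a joint would pass 70% of its speed; a pose out of reach is approached as far as the arm can. A call is refused whole if a number of a shift passes 0.0417 or a number of a turn 7.16, either way. A call with a gripper value outside its range is refused whole. The fingers move at their own pace and stop on an object; "grip_force" is the grip in N (left out, the last holds). Time passes only in rows, so rows that do not move let the fingers close. It gives the time, the measured TCP pose, the force and the opening at its end, in the units of the state.
- r.get_state(): the state, without advancing time (a new reading comes with each control period).
- r.capture(name): name is "scene" or "top"; returns the picture (480x640x3 uint8, red, green, blue); there is no depth.
- r.get_calibration(name): a dict with "K" (3x3 intrinsics, pixels), "rvec" (rotation vector, rad) and "tvec" (3), from world to camera coordinates, as OpenCV has them. Camera axes: x right, y down, z forward; pixel columns grow to the right and rows downward; lengths in m; the calibration is good to about 2 mm. A picture is of the moment at which its call begins. get_calibration takes no time and is no camera call.
- r.close_job(): hands the job in, once; it reports no verdict.
The state is a dict: "time_s": time; "joints": joint angles; "qd": joint speeds; "joint_torque": joint torques, N m; "tcp_pos": TCP position; "eef_rot": TCP orientation; "contact_force": force on the tool from outside, world axes, zero at the start; "moment": the same for the moment, N m; "gripper_width": finger opening in m.
Only numpy, scipy, OpenCV 4.12 (cv2) and the standard library are available. Lean on these libraries where they do the work, as an engineer would, in place of code of your own. Each camera call takes 0.05 s, during which the arm holds its last target. There are 200 camera calls.

TASK

Close the open white canister with its loose orange lid: set the lid gently onto the rim, spigot down inside, so that it sits fully home and level, and let go of it. Then take the closed canister by its sides, lift it about 100 mm clear of the granite plate and finish holding it there, upright and still, with the lid still on, so that the plate can be wiped beneath it: do not put it down. Never tip the canister or drop the lid, and leave the other things on the plate where they are.

Things in the scene. Friction and masses are not known exactly. Their poses are not given: they have to be found in the camera images.
- canister_mid (a point): centre of the open white canister, half-way up, on its axis (35 mm above its underside; z axis up). Round, straight-sided: outside diameter 56, height 70, wall 5; the rim is 35 mm above this point, the mouth 46 wide. A brass master ring is fixed inside, 34 mm or more below the rim, clear of the lid
- canister: the same white canister as a body, 0.2 to 0.35 kg, standing loose on the granite plate: origin at the centre of its underside, z up
- lid_knob (a point): centre of the lid's black knob, half-way up it, on the lid's axis (z up). The knob is an upright cylinder, diameter 16, height 20 (10 above and 10 below this point), standing on the orange flange. At the start this point is 20 mm above the plate; with the lid seated it is 49 mm above the canister's centre, and the knob's top is 24 mm above the rim
- lid: the orange lid, 0.05 to 0.08 kg, at first lying loose on the plate, knob up: flange of diameter 52, thickness 4, over a spigot of diameter 42.5, length 6, bevelled below, that fits loosely in the canister's mouth. Seated, the flange rests on the rim and stays within the canister's outside. Origin at the centre of the spigot's underside, 20 mm below the knob's centre
- plate: black granite surface plate, fixed, 440 (x) by 900 (y), 50 thick; origin at the centre of its underside on the bench, so its top face is 50 mm above the origin
- spare: bystander: grey closed canister with a black cap, diameter 56, height 62, loose; origin at the centre of its underside
- v_block: bystander: steel V-block, 60 by 50 by 42 high, loose; origin at the centre of its underside
- setting_ring: bystander: steel ring, outside diameter 64, hole 36, height 22, loose; origin at the centre of its underside
- angle_plate: bystander: dark steel angle plate, 70 by 60, 72 high, loose; origin at the centre of its underside
- height_gauge: digital height gauge with a yellow foot 110 by 90 and a black column, 320 high, fixed near the +y end of the plate, towards its far edge; origin at the centre of its underside
Mind the look-alikes: they are no part of the job. Of the things that look like the lid, the smaller one is meant.

How it is judged (in metres and radians):
On the way:
1. the lid sits home and level on the canister, let go, while the canister stands upright on the plate (z of lid_knob in the frame of canister_mid between 0.0465 and 0.0515 m and angle between the z axis of lid_knob and the z axis of canister_mid, either way round below 0.05 rad and x of lid_knob in the frame of canister_mid between -0.004 and 0.004 m and y of lid_knob in the frame of canister_mid between -0.004 and 0.004 m and contact force between the fingers and lid below 0.05 N and z of canister_mid in the frame of plate below 0.088 m and angle between canister_mid's own z axis and vertical below 0.05 rad and linear speed of lid below 0.02 m/s), for 0.3 s.
At the end, for the whole second after the job is handed in: White canister held in the fingers, underside 60 to 150 mm above the plate, tilt under 0.1 rad, still (20 mm/s, 0.15 rad/s), touching nothing but fingers and lid; lid seated within 2.5 mm in height, 4 mm sideways, 0.05 rad; bystanders within 20 mm of their start (z of lid_knob in the frame of canister_mid between 0.0465 and 0.0515 m and angle between the z axis of lid_knob and the z axis of canister_mid, either way round below 0.05 rad and x of lid_knob in the frame of canister_mid between -0.004 and 0.004 m and y of lid_knob in the frame of canister_mid between -0.004 and 0.004 m and z of canister_mid in the frame of plate between 0.145 and 0.235 m and angle between canister_mid's own z axis and vertical below 0.1 rad and linear speed of canister below 0.02 m/s and angular speed of canister below 0.15 rad/s and contact force between the fingers and canister above 1 N and contact force between canister and plate below 0.05 N and contact force between canister and height_gauge below 0.05 N and contact force between canister and spare below 0.05 N and contact force between canister and v_block below 0.05 N and contact force between canister and setting_ring below 0.05 N and contact force between canister and angle_plate below 0.05 N and distance of each of spare, v_block, setting_ring, angle_plate from where it was at the start of the episode below 0.02 m); the arm keeps its last pose, push and grip.
It fails at once if the canister is tipped more than 0.35 rad (angle between canister_mid's own z axis and vertical above 0.35 rad).
It fails at once if the lid is let fall onto the canister from more than 12 mm above its seat (horizontal distance between lid_knob and canister_mid below 0.03 m and z of lid_knob in the frame of canister_mid above 0.061 m and contact force between the fingers and lid below 0.001 N).
It fails at once if the lid is dropped: unheld and falling at speed (linear speed of lid above 0.4 m/s and contact force between the fingers and lid below 0.001 N and contact force between lid and canister below 0.001 N).
It fails at once if a bystander on the plate is moved more than 20 mm (distance of any of spare, v_block, setting_ring, angle_plate from where it was at the start of the episode above 0.02 m).
It also fails if it takes over 51 s, if anything falls off the work surface, if the arm or the gripper's body presses on something with over 40 N, if the wrist force passes 120 N, or if a joint passes its speed limit or range.

## Working session

There is one attempt and no reset: what is moved stays moved. The work goes in short steps, Python scripts to look and compute and a tool call to move; the robot and the scene stay as the last step left them, time stands still between calls to the robot, and variables do not carry over. Pictures are saved under pics/ and viewed, about 8 in all and at most 12, crops included, and the job is handed in when it is done.

Besides the shell and the picture viewer there is one more tool, called after "Request:" as a command line: name --argument value ..., lists and objects as JSON in quotes. carry_out: Moves the arm, as the interface text tells. Its arguments: {"type":"object","properties":{"plan":{"type":"array","items":{"type":"array"}},"grip_force":{"type":"number"}},"required":["plan"]}

```bash
mkdir -p pics
python3 - <<'E'
from plant import r
import cv2,numpy as np
print(r.get_state())
for n in("scene","top"):
    im=r.capture(n); cv2.imwrite(f"pics/{n}0.png",im[:,:,::-1])
    c=r.get_calibration(n); R=cv2.Rodrigues(np.array(c["rvec"],float))[0]
    print(n,np.round(c["K"],1).tolist(),"cam pos",np.round(-R.T@np.array(c["tvec"]).ravel(),3),np.round(R,2).tolist())
E
```

```text
{'time_s': 0.0, 'joints': array([-5.37379980e+01,  2.05947592e+01,  6.33510279e-01, -1.96664680e-02,
       -7.01350190e+01, -1.65077835e+01]), 'qd': array([ 0.04271248,  0.00323059, -0.14285756,  0.06439306, -0.0405746 ,
       -0.06311065]), 'joint_torque': array([-5.69922977e-04, -5.82708621e+01,  2.93047339e+01,  6.99706480e+00,
        6.75002040e-03, -1.70778249e-04]), 'tcp_pos': array([ 0.22809031, -0.63510228,  0.40368433]), 'eef_rot': array([ 1.79902447e+02, -9.63133614e-03, -1.60252472e+02]), 'contact_force': array([-0.18241562, -0.3998019 ,  0.95691691]), 'moment': array([0.06036884, 0.0147989 , 0.00895278]), 'gripper_width': 0.08775640345748525}
scene [[451.1, 0.0, 321.3], [0.0, 451.1, 233.7], [0.0, 0.0, 1.0]] cam pos [1.096 0.404 0.789] [[-0.52, 0.85, 0.0], [0.62, 0.38, -0.68], [-0.58, -0.35, -0.73]]
top [[438.5, 0.0, 325.4], [0.0, 438.5, 242.6], [0.0, 0.0, 1.0]] cam pos [0.398 0.079 0.919] [[-0.03, -1.0, 0.01], [-0.99, 0.02, -0.15], [0.15, -0.02, -0.99]]
```

View pics/scene0.png

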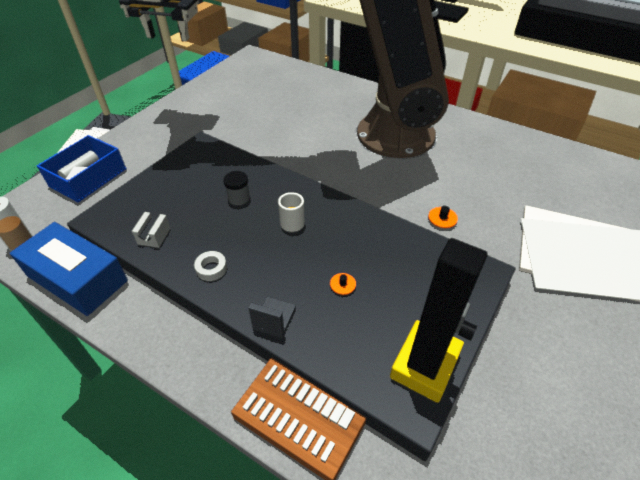

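View pics/top0.png

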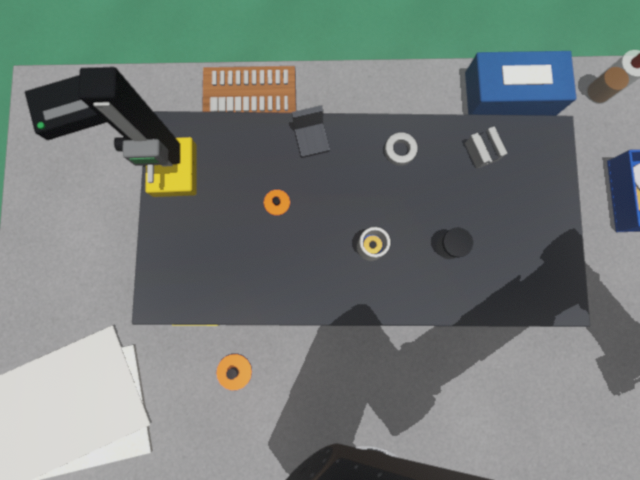

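Candidates for the lid are the orange disc on the plate at top(277,202)/scene(343,284) and the orange disc on the bench at top(234,372)/scene(443,217). The open white canister is at top(374,242)/scene(291,211); the grey one with a black cap at top(457,242) is the spare. The disc on the plate looks smaller, so I'll measure both discs and view a crop.

```bash
cat > h.py <<'E'
from plant import r
import cv2,numpy as np
C={n:r.get_calibration(n) for n in("scene","top")}
def plane(n,px,z):
    c=C[n];R=cv2.Rodrigues(np.array(c["rvec"],float))[0];t=np.array(c["tvec"],float).ravel()
    o=-R.T@t;d=R.T@np.linalg.inv(c["K"])@np.array([px[0],px[1],1.]);return o+d*(z-o[2])/d[2]
def proj(n,P):
    c=C[n];return cv2.projectPoints(np.array(P,float).reshape(-1,1,3),np.array(c["rvec"],float),np.array(c["tvec"],float),np.array(c["K"],float),None)[0].reshape(-1,2)
def orange(im):
    h=cv2.cvtColor(im,cv2.COLOR_RGB2HSV);m=cv2.inRange(h,(5,200,120),(19,255,255))
    k,l,s,ce=cv2.connectedComponentsWithStats(m)
    out=[]
    for i in range(1,k):
        if s[i,4]>200:
            ct=max(cv2.findContours((l==i).astype(np.uint8),cv2.RETR_EXTERNAL,cv2.CHAIN_APPROX_NONE)[0],key=len)
            out.append(ct[:,0,:].astype(float))
    return out
def circ(P):  # circle fit in xy
    A=np.c_[2*P[:,:2],np.ones(len(P))];s=np.linalg.lstsq(A,(P[:,:2]**2).sum(1),rcond=None)[0]
    return s[:2],2*np.sqrt(s[2]+s[0]**2+s[1]**2)
E
python3 - <<'E'
from h import *
for n in C:
    im=cv2.cvtColor(cv2.imread(f"pics/{n}0.png"),cv2.COLOR_BGR2RGB)
    for c in orange(im):
        for z in(.06,.01):
            print(n,c.mean(0).round(1),z,*[np.round(v,4) for v in circ(np.array([plane(n,p,z) for p in c]))])
print(plane("top",(374.5,242),.12))
a=cv2.imread("pics/top0.png")[180:285,225:410];b=cv2.imread("pics/scene0.png")[180:300,250:375]
a=cv2.resize(a,(740,420),interpolation=cv2.INTER_CUBIC);
b=cv2.resize(b,(625,600),interpolation=cv2.INTER_CUBIC)
cv2.imwrite("pics/ca.png",a);cv2.imwrite("pics/cb.png",b)
E
```

```text
scene [442.5 217.6] 0.06 [0.3283 0.2619] 0.0553
scene [442.5 217.6] 0.01 [0.2757 0.2521] 0.0591
scene [342.7 283.7] 0.06 [0.6103 0.1598] 0.0509
scene [342.7 283.7] 0.01 [0.577 0.143] 0.0544
[ 0.51422591 -0.02640786  0.12      ]
```

View pics/ca.png

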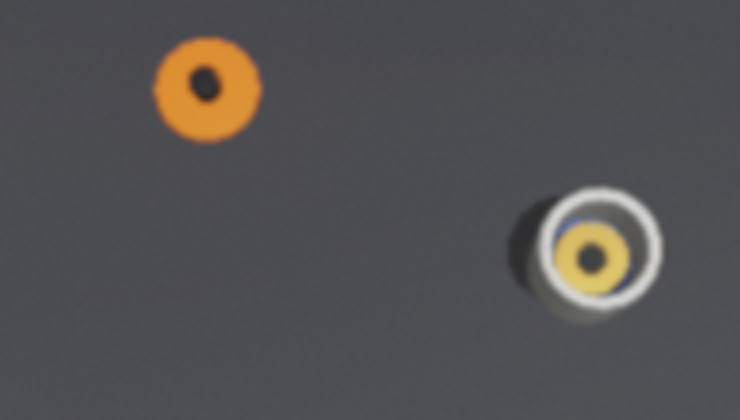

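View pics/cb.png

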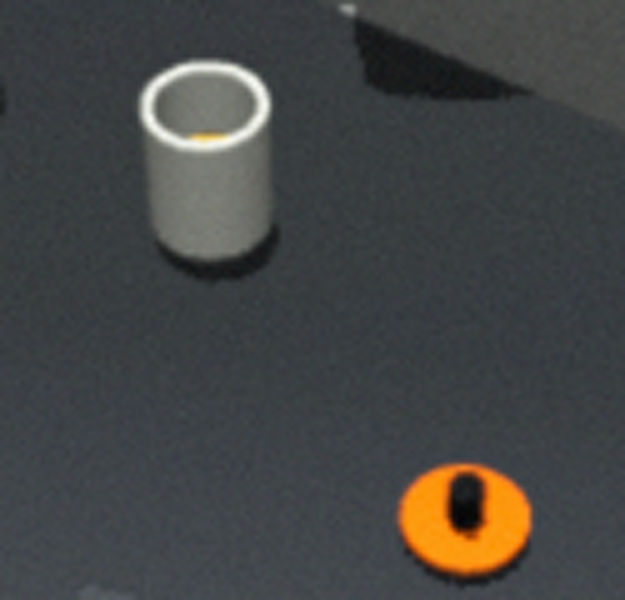

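Measured sizes are 51 mm for the disc on the plate and 59 mm for the one on the bench. So the lid is the plate one, and the crops confirm the knob and the open canister. Next I'll do the precise fits and obstacle positions.

Run:
```python
from h import *
t=cv2.imread("pics/top0.png");s=cv2.imread("pics/scene0.png")
def fit(n,m,off,z):
    ct=max(cv2.findContours(m,cv2.RETR_EXTERNAL,cv2.CHAIN_APPROX_NONE)[0],key=len)[:,0,:].astype(float)+off
    print(n,z,ct.mean(0).round(1),*[np.round(v,4) for v in circ(np.array([plane(n,p,z) for p in ct]))])
h=cv2.cvtColor(t[180:230,250:305],cv2.COLOR_BGR2HSV);fit("top",cv2.inRange(h,(5,130,120),(25,255,255)),(250,180),.06)
fit("top",cv2.inRange(t[220:268,350:398],(165,165,165),(255,255,255)),(350,220),.12)
fit("scene",cv2.inRange(s[185:240,270:312],(205,205,205),(255,255,255)),(270,185),.12)
for nm,px,z in[("spare",(458,242),.112),("spare sc",(235,180),.112),("ring",(401,148),.072),("vb",(487,146),.09),("ap wall",(307,115),.122),("ap base",(312,138),.06),("apbase corner",(329,151),.06),("ap base c2",(301,157),.06),("apTop L",(294,114),.122),("apTop R",(322,107),.122),("foot1",(194,194),.05),("foot2",(147,196),.05),("foot3",(192,140),.07)]:
    print(nm,plane("scene" if "sc" in nm else "top",px,z).round(3))
```

```text
top 0.06 [276.3 201.8] [0.6089 0.1591] 0.0514
top 0.12 [374.7 241.7] [ 0.5149 -0.0267] 0.0535
scene 0.12 [290.5 200.7] [ 0.5159 -0.0267] 0.0515
spare [ 0.512 -0.184  0.112]
spare sc [ 0.519 -0.179  0.112]
ring [ 0.712 -0.095  0.072]
vb [ 0.706 -0.262  0.09 ]
ap wall [0.763 0.093 0.122]
ap base [0.742 0.085 0.06 ]
apbase corner [0.713 0.051 0.06 ]
ap base c2 [0.702 0.108 0.06 ]
apTop L [0.766 0.118 0.122]
apTop R [0.779 0.064 0.122]
foot1 [0.631 0.327 0.05 ]
foot2 [0.629 0.421 0.05 ]
foot3 [0.738 0.327 0.07 ]
```

Lid at (0.609, 0.1595) and canister at (0.5153, -0.0267). Both views agree within about 2 mm, and the way is clear. Moving towards the point above the lid.

Request:
carry_out --plan '[[[-0.013,0.013,0.002],[0,0,0],60],[[-0.026,0.026,0.004],[0,0,0],100],[[-0.026,0.026,0.004],[0,0,0],100],[[-0.026,0.026,0.004],[0,0,0],100],[[-0.026,0.026,0.004],[0,0,0],100],[[-0.026,0.026,0.004],[0,0,0],100],[[-0.026,0.026,0.004],[0,0,0],100],[[-0.026,0.026,0.004],[0,0,0],100],[[-0.026,0.026,0.004],[0,0,0],100],[[-0.026,0.026,0.004],[0,0,0],100],[[-0.026,0.026,0.004],[0,0,0],100],[[-0.026,0.026,0.004],[0,0,0],100]]' --grip_force 12

```text
time_s: 1.1
tcp_pos: [0.4086, -0.2511, 0.3585]
eef_rot: [180.0, 0.0, -160.3]
contact_force: [0.7, -0.7, 0.2]
gripper_width: 0.0531
```

Request:
carry_out --plan '[[[-0.026,0.026,0.004],[0,0,0],100],[[-0.026,0.026,0.004],[0,0,0],100],[[-0.026,0.026,0.004],[0,0,0],100],[[-0.026,0.026,0.004],[0,0,0],100],[[-0.026,0.026,0.004],[0,0,0],100],[[-0.026,0.026,0.004],[0,0,0],100],[[-0.026,0.026,0.004],[0,0,0],100],[[-0.026,0.026,0.004],[0,0,0],100],[[-0.026,0.026,0.004],[0,0,0],100],[[-0.026,0.026,0.004],[0,0,0],100],[[-0.026,0.022,0.004],[0,0,0],100],[[-0.013,0.01,0.004],[0,0,0],100]]'

```text
time_s: 2.1
tcp_pos: [0.5926, 0.1264, 0.31]
eef_rot: [-180.0, 0.0, -160.1]
contact_force: [1.0, -0.6, -0.3]
gripper_width: 0.0529
```

```bash
cat >> h.py <<'E'
from scipy.spatial.transform import Rotation as Ro
def go(target,yaw=None):
    s=r.get_state();R=Ro.from_euler("xyz",s["eef_rot"],degrees=True)
    y=s["eef_rot"][2] if yaw is None else yaw
    T=Ro.from_euler("xyz",[180,0,y],degrees=True)
    print("t",round(s["time_s"],2),"tcp",s["tcp_pos"].round(4),"rot",s["eef_rot"].round(2),"w",round(s["gripper_width"],4),"F",s["contact_force"].round(2))
    print("shift",R.inv().apply(np.array(target)-s["tcp_pos"]).round(4),"turn",(R.inv()*T).as_rotvec(degrees=True).round(2))
E
python3 -c "
from h import *
go([.609,.1595,.31],-160.25)"
```

```text
t 2.1 tcp [0.5926 0.1264 0.31  ] rot [-1.7999e+02  2.0000e-02 -1.6012e+02] w 0.0529 F [ 1.01 -0.59 -0.28]
shift [-0.0267  0.0255  0.    ] turn [-0.01  0.02  0.13]
```

Request:
carry_out --plan '[[[-0.0135,0.013,0.005],[0,0,0],100],[[-0.013,0.0125,0.015],[0,0,0.1],100],[[0,0,0.015],[0,0,0],100],[[0,0,0.01],[0,0,0],100],[[0,0,0.0],[0,0,0],100],[[0,0,0],[0,0,0],100]]'

```text
time_s: 2.6
tcp_pos: [0.6072, 0.1553, 0.2652]
eef_rot: [-180.0, -0.1, -160.4]
contact_force: [0.1, -0.6, 0.2]
gripper_width: 0.0533
```

```bash
python3 -c "
from h import *
go([.609,.1595,.2405],-160.25)
a=r.capture('scene')[:,:,::-1];b=r.capture('top')[:,:,::-1]
cv2.imwrite('pics/c1.png',np.hstack([cv2.resize(a[220:320,290:390],(400,400),interpolation=2),cv2.resize(b[150:250,230:330],(400,400),interpolation=2)]))"
```

```text
t 2.6 tcp [0.6072 0.1553 0.2652] rot [-1.7997e+02 -1.0000e-01 -1.6038e+02] w 0.0533 F [ 0.09 -0.61  0.18]
shift [-0.0032  0.0034  0.0247] turn [-0.03 -0.1  -0.13]
```

View pics/c1.png

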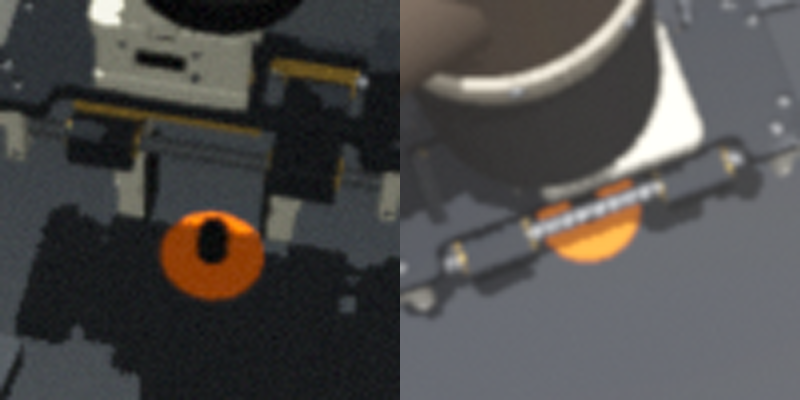

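The fingers straddle the knob (left view, knob at about (343,280)). I'll correct the offset, descend and settle before closing.

Request:
carry_out --plan '[[[-0.0032,0.0034,0.005],[0,-0.1,-0.1],100],[[0,0,0.01],[0,0,0],100],[[0,0,0.009],[0,0,0],100],[[0,0,0],[0,0,0],100],[[0,0,0],[0,0,0],100],[[0,0,0],[0,0,0],100]]'

```text
time_s: 3.2
tcp_pos: [0.6094, 0.1603, 0.2415]
eef_rot: [-180.0, 0.1, -160.2]
contact_force: [-0.4, 0.0, 0.3]
gripper_width: 0.0533
```

```bash
python3 -c "
from h import *
go([.609,.1595,.2405],-160.25)"
```

```text
t 3.2 tcp [0.6094 0.1603 0.2415] rot [-1.7999e+02  7.0000e-02 -1.6024e+02] w 0.0533 F [-0.36  0.05  0.31]
shift [ 0.0007 -0.0006  0.001 ] turn [-0.01  0.07  0.01]
```

Request:
carry_out --plan '[[[0,0,0.001],[0,0,0],150],[[0,0,0],[0,0,0],190],[[0,0,0],[0,0,0],230],[[0,0,0],[0,0,0],255],[[0,0,0],[0,0,0],255],[[0,0,0],[0,0,0],255],[[0,0,0],[0,0,0],255],[[0,0,0],[0,0,0],255],[[0,0,0],[0,0,0],255]]'

```text
time_s: 3.95
tcp_pos: [0.6094, 0.1603, 0.2408]
eef_rot: [-180.0, 0.1, -160.2]
contact_force: [-0.8, -0.0, 0.4]
gripper_width: 0.0151
```

Request:
carry_out --plan '[[[0,0,-0.004],[0,0,0],255],[[0,0,-0.01],[0,0,0],255],[[0,0,-0.02],[0,0,0],255],[[0,0,-0.02],[0,0,0],255],[[0,0,-0.02],[0,0,0],255],[[0,0,-0.02],[0,0,0],255],[[0,0,-0.014],[0,0,0],255],[[0,0,-0.004],[0,0,0],255],[[0,0,0],[0,0,0],255]]'

```text
time_s: 4.7
tcp_pos: [0.6094, 0.1603, 0.3546]
eef_rot: [180.0, 0.3, -160.2]
contact_force: [1.1, 0.5, -1.1]
gripper_width: 0.0155
```

```bash
python3 -c "
from h import *
go([.5153,-.0267,.35],-160.25)"
```

```text
t 4.7 tcp [0.6094 0.1603 0.3546] rot [ 179.97    0.27 -160.24] w 0.0155 F [ 1.13  0.49 -1.14]
shift [ 0.1518 -0.1442  0.0038] turn [0.03 0.27 0.01]
```

The knob is held (15.5 mm). Carrying the lid over the canister.

Request:
carry_out --plan '[[[0.008,-0.008,0],[0,0.2,0],255],[[0.016,-0.015,0],[0,0,0],255],[[0.02,-0.019,0],[0,0,0],255],[[0.02,-0.019,0],[0,0,0],255],[[0.02,-0.019,0],[0,0,0],255],[[0.02,-0.019,0],[0,0,0],255],[[0.02,-0.019,0],[0,0,0],255],[[0.016,-0.0152,0.005],[0,0,0],255],[[0.0088,-0.008,0.01],[0,0,0],255],[[0.003,-0.003,0.01],[0,0,0],255],[[0,0,0.005],[0,0,0],255],[[0,0,0],[0,0,0],255]]'

```text
time_s: 5.7
tcp_pos: [0.5145, -0.0269, 0.321]
eef_rot: [180.0, -0.3, -160.3]
contact_force: [0.2, 0.3, -1.0]
gripper_width: 0.0154
```

Request:
carry_out --plan '[[[0,0,0],[0,0,0],255],[[0,0,0],[0,0,0],255],[[0,0,0],[0,0,0],255]]'

```text
time_s: 5.95
tcp_pos: [0.5155, -0.0261, 0.3231]
eef_rot: [-180.0, -0.1, -160.2]
contact_force: [-0.0, -0.1, -0.9]
gripper_width: 0.0154
```

```bash
python3 -c "
from h import *
go([.5153,-.0267,.3048],-160.25)
s=r.get_state()
a=r.capture('scene')[:,:,::-1];b=r.capture('top')[:,:,::-1]
cv2.imwrite('pics/s2.png',a);cv2.imwrite('pics/t2.png',b)
g=s['tcp_pos'];print(proj('scene',[[g[0],g[1],g[2]-.1808]]),proj('top',[[g[0],g[1],g[2]-.1808]]))
for c in orange(a[:,:,::-1]): print(len(c),c.mean(0),*circ(np.array([plane('scene',p,g[2]-.1808) for p in c])))
cv2.imwrite('pics/c2.png',np.hstack([cv2.resize(a[160:240,250:330],(400,400),interpolation=2),cv2.resize(b[200:280,330:410],(400,400),interpolation=2)]))"
```

```text
t 5.95 tcp [ 0.5155 -0.0261  0.3231] rot [-1.7999e+02 -8.0000e-02 -1.6019e+02] w 0.0154 F [-0.05 -0.09 -0.93]
shift [ 0.0004 -0.0004  0.0183] turn [-0.01 -0.08  0.06]
[[290.3286679  192.91460335]] [[375.87505973 239.45214304]]
86 [442.55813953 217.25581395] [0.41413943 0.27731501] 0.05010791631481374
```

View pics/c2.png

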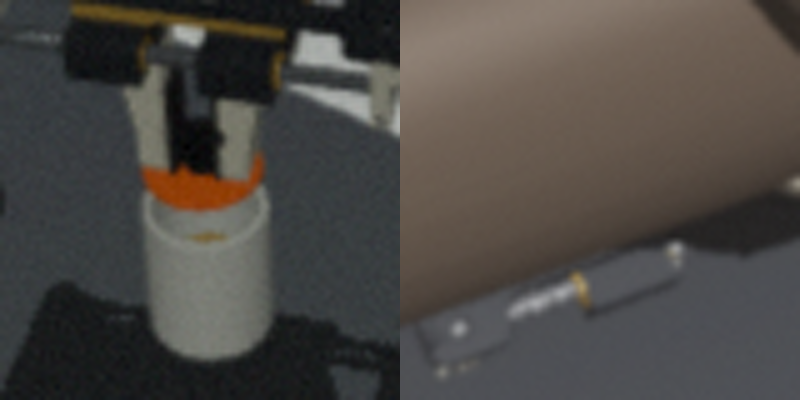

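The scene crop shows the lid hovering over the mouth: flange columns about 278.6–303 (centre 290.8), canister columns 278.6–304.2 (centre 291.4). I'll fit the flange's front lower edge as a second check.

Run:
```python
from h import *
from scipy.optimize import least_squares
a=cv2.cvtColor(cv2.imread('pics/s2.png'),cv2.COLOR_BGR2HSV)[160:240,250:330]
m=cv2.inRange(a,(3,150,60),(19,255,255))
m[:, :]=m*(np.arange(80)[:,None]<46)
P=[]
for c in range(80):
    w=np.flatnonzero(m[:,c])
    if len(w)>1: P.append((250+c,160+w.max()+.5))
P=np.array(P[2:-2]);print(len(P),P[0],P[-1],P[:,1].max())
W=np.array([plane('scene',p,.1383) for p in P])[:,:2]
f=least_squares(lambda c:np.hypot(*(W-c).T)-.026,[.5155,-.026],loss='soft_l1',f_scale=.001)
print("lid",f.x,np.abs(f.fun).max())
# canister rim front edge, same way, before picture
s=cv2.imread('pics/scene0.png');b=cv2.inRange(s[185:240,270:312],(205,205,205),(255,255,255))
ct=max(cv2.findContours(b,cv2.RETR_EXTERNAL,cv2.CHAIN_APPROX_NONE)[0],key=len)[:,0,:]+[270,185]
W2=np.array([plane('scene',p,.12) for p in ct])[:,:2]
f=least_squares(lambda c:np.hypot(*(W2-c).T)-.0265,[.5155,-.026],loss='soft_l1',f_scale=.001)
print("can",f.x,np.abs(f.fun).max())
```

```text
20 [281.  199.5] [300.  197.5] 201.5
lid [ 0.51365421 -0.02887494] 0.0013698548150209988
can [ 0.51588967 -0.02664991] 0.0024966168543683054
```

The difference lies mostly along the viewing ray, where the edge reading is weak. The sideways difference is under 1 mm and kinematics agree, so I'll lower gently and watch the force.

Request:
carry_out --plan '[[[0.0002,-0.0002,0.004],[0,0,0],255],[[0,0,0.004],[0,0,0],255],[[0,0,0.002],[0,0,0],255],[[0,0,0.001],[0,0,0],255],[[0,0,0.001],[0,0,0],255],[[0,0,0.001],[0,0,0],255],[[0,0,0.001],[0,0,0],255],[[0,0,0],[0,0,0],255]]'

```text
time_s: 6.72
tcp_pos: [0.5148, -0.0271, 0.3087]
eef_rot: [180.0, -0.1, -160.3]
contact_force: [-0.1, -0.1, 0.5]
gripper_width: 0.0155
```

Request:
carry_out --plan '[[[0,0,0.001],[0,0,0],255],[[0,0,0.001],[0,0,0],255],[[0,0,0.0005],[0,0,0],255],[[0,0,0],[0,0,0],255]]'

```text
time_s: 7.05
tcp_pos: [0.515, -0.027, 0.3064]
eef_rot: [180.0, -0.1, -160.2]
contact_force: [1.6, 0.9, 0.1]
gripper_width: 0.0153
```

The spigot is in the mouth, past rim height with almost no force. On down to the seat.

Request:
carry_out --plan '[[[0,0,0.0005],[0,0,0],255],[[0,0,0.0005],[0,0,0],255],[[0,0,0.0005],[0,0,0],255],[[0,0,0.0003],[0,0,0],255],[[0,0,0],[0,0,0],255],[[0,0,0],[0,0,0],255]]'

```text
time_s: 7.55
tcp_pos: [0.5151, -0.0269, 0.3048]
eef_rot: [-180.0, -0.1, -160.2]
contact_force: [0.5, 1.8, 1.3]
gripper_width: 0.015
```

Request:
carry_out --plan '[[[0,0,0],[0,0,0],200],[[0,0,0],[0,0,0],180],[[0,0,0],[0,0,0],150],[[0,0,0],[0,0,0],120],[[0,0,0],[0,0,0],100],[[0,0,0],[0,0,0],100],[[0,0,0],[0,0,0],100],[[0,0,0],[0,0,0],100]]'

```text
time_s: 8.22
tcp_pos: [0.5149, -0.027, 0.3046]
eef_rot: [180.0, -0.1, -160.2]
contact_force: [-0.4, -0.5, 0.1]
gripper_width: 0.0525
```

Request:
carry_out --plan '[[[0,0,-0.004],[0,0,0],100],[[0,0,-0.01],[0,0,0],100],[[0,0,-0.02],[0,0,0],60],[[0,0,-0.02],[0,0,0],0],[[0,0,-0.006],[0,0,0],0],[[0,0,0],[0,0,0],0],[[0,0,0],[0,0,0],0],[[0,0,0],[0,0,0],0]]'

```text
time_s: 8.88
tcp_pos: [0.5146, -0.0271, 0.364]
eef_rot: [180.0, -0.2, -160.3]
contact_force: [-0.5, -0.3, -0.2]
gripper_width: 0.0853
```

```bash
python3 -c "
from h import *
go([.5153,-.0267,.263],-160.25)
a=r.capture('scene')
b=a[:,:,::-1];cv2.imwrite('pics/s3.png',b)
for c in orange(a): print(len(c),c.mean(0),*circ(np.array([plane('scene',p,.124) for p in c])))
cv2.imwrite('pics/c3.png',cv2.resize(b[140:240,240:340],(600,600),interpolation=2))"
```

```text
t 8.88 tcp [ 0.5146 -0.0271  0.364 ] rot [ 1.7998e+02 -1.5000e-01 -1.6026e+02] w 0.0853 F [-0.46 -0.26 -0.22]
shift [-1.10e-03  1.00e-04  1.01e-01] turn [ 0.02 -0.15 -0.01]
73 [290.21917808 199.39726027] [ 0.51574085 -0.02711113] 0.042978992198065606
84 [442.5        217.57142857] [0.39575182 0.27423673] 0.050518822873403514
```

View pics/c3.png

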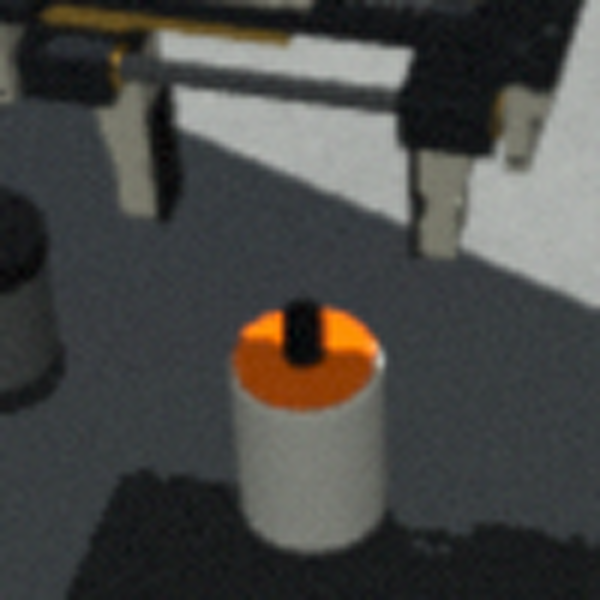

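The crop shows the lid flat on the rim: flange columns about 279–303 against canister 279–304, knob upright, nothing gripping. Next I'll descend around the sides with the grasp 54 mm up the canister, which leaves the gripper's body about 7 mm above the knob.

Request:
carry_out --plan '[[[-0.0008,0,0.01],[0,0,0],0],[[0,0,0.018],[0,0,0],0],[[0,0,0.018],[0,0,0],0],[[0,0,0.015],[0,0,0],0],[[0,0,0.012],[0,0,0],0],[[0,0,0.01],[0,0,0],0],[[0,0,0.008],[0,0,0],0],[[0,0,0.006],[0,0,0],0],[[0,0,0.003],[0,0,0],0],[[0,0,0],[0,0,0],0],[[0,0,0],[0,0,0],0]]'

```text
time_s: 9.85
tcp_pos: [0.5158, -0.0268, 0.2648]
eef_rot: [-180.0, -0.1, -160.2]
contact_force: [-0.1, 0.4, 0.2]
gripper_width: 0.0881
```

Request:
carry_out --plan '[[[0,0,0],[0,0,0],20],[[0,0,0],[0,0,0],40],[[0,0,0],[0,0,0],60],[[0,0,0],[0,0,0],80],[[0,0,0],[0,0,0],100],[[0,0,0],[0,0,0],120],[[0,0,0],[0,0,0],160],[[0,0,0],[0,0,0],255],[[0,0,0],[0,0,0],255],[[0,0,0],[0,0,0],255],[[0,0,0],[0,0,0],255],[[0,0,0],[0,0,0],255]]' --grip_force 30

```text
time_s: 10.85
tcp_pos: [0.5156, -0.0268, 0.2648]
eef_rot: [-180.0, -0.1, -160.2]
contact_force: [-2.3, 2.0, 5.3]
gripper_width: 0.0559
```

Request:
carry_out --plan '[[[0,0,-0.001],[0,0,0],255],[[0,0,-0.003],[0,0,0],255],[[0,0,-0.006],[0,0,0],255],[[0,0,-0.01],[0,0,0],255],[[0,0,-0.014],[0,0,0],255],[[0,0,-0.015],[0,0,0],255],[[0,0,-0.015],[0,0,0],255],[[0,0,-0.014],[0,0,0],255],[[0,0,-0.01],[0,0,0],255],[[0,0,-0.007],[0,0,0],255],[[0,0,-0.004],[0,0,0],255],[[0,0,-0.001],[0,0,0],255]]'

```text
time_s: 11.85
tcp_pos: [0.5157, -0.0267, 0.3652]
eef_rot: [180.0, -0.1, -160.2]
contact_force: [0.3, -0.3, -2.7]
gripper_width: 0.0559
```

Request:
carry_out --plan '[[[0,0,0],[0,0,0],255],[[0,0,0],[0,0,0],255],[[0,0,0],[0,0,0],255],[[0,0,0],[0,0,0],255],[[0,0,0],[0,0,0],255],[[0,0,0],[0,0,0],255]]'

```text
time_s: 12.35
tcp_pos: [0.5157, -0.0268, 0.3643]
eef_rot: [180.0, -0.1, -160.2]
contact_force: [-0.3, -0.7, -1.9]
gripper_width: 0.0561
```

```bash
python3 -c "
from h import *
go([.5153,-.0267,.365],-160.25)
b=r.capture('scene')[:,:,::-1];t=r.capture('top')[:,:,::-1]
cv2.imwrite('pics/c4.png',np.hstack([cv2.resize(b[110:230,220:340],(480,480),interpolation=2),cv2.resize(t[0:480,100:580],(320,320),interpolation=3).copy() if 0 else cv2.copyMakeBorder(cv2.resize(t[:,100:580],(320,320)),0,160,0,0,0)]))"
```

```text
t 12.35 tcp [ 0.5157 -0.0268  0.3643] rot [ 1.8000e+02 -1.3000e-01 -1.6025e+02] w 0.0561 F [-0.3  -0.65 -1.93]
shift [ 0.0004  0.0002 -0.0007] turn [ 0.   -0.13  0.  ]
```

View pics/c4.png

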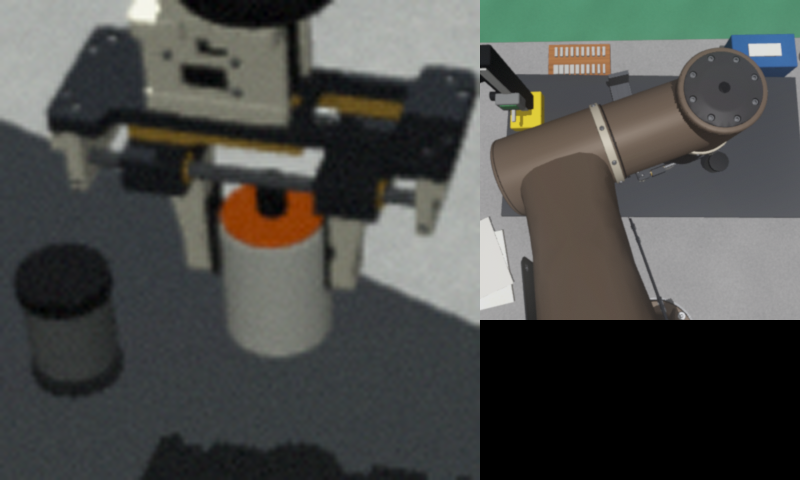

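The canister is held upright about 100 mm up between both fingers, with the lid flat on it (lid centre about scene (288,163)). The spare stands untouched. Handing in.

```bash
python3 -c "
from h import *
print(np.abs(r.get_state()['qd']).max());print(r.close_job())"
```

```text
0.14029963553852812
the job is handed in; nothing more can be done
None
```

The job is done and handed in at about 12.5 s of the 51 s allowed. The smaller orange lid is seated on the white canister and let go. The closed canister is now held by its sides about 100 mm above the plate.

- **Final checks:** the grip opening is 56 mm, which matches the canister's diameter, and tool tilt is about 0.1°. The joints are essentially still, and the last picture shows the canister upright with the lid flat on it.
- **Other things on the plate:** the spare stood untouched in the last picture. The arm hid some of the others from the top camera, so I did not re-measure them, but the gripper stayed clear of them.
- **One disagreement:** before lowering the lid, a rough edge fit put it about 3 mm off the canister's axis, mostly along the viewing direction. The arm's position said it was centred, so I trusted that. The spigot then went in with under 2 N, and the picture afterwards showed the lid within about 1 mm of centre.
- **One odd reading:** closing on the canister showed about 5 N of upward force on the tool. It was gone after the lift.

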